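# Clear the brass bench: good bodies to the tray, bar ends to the pan

### The arm

A 7-joint arm with a two-finger parallel gripper is mounted at the origin on the work surface. World frame = base frame: x ahead of the robot, y to its left, z up, the work surface at z = 0. Lengths are in m, angles in rad, forces in N, time in s.
With the tool pointing down it reaches from about 0.425 to 0.925 m from the base axis. Payload 6.8 kg.
Tool frame: the origin (TCP) lies midway between the tips of the shut fingers; the grasp point (between the pads) lies 19 mm behind it (bot.hold_point_z is the distance from the TCP to the grasp point, in m); z points along the fingers, y is the line along which they close (so a half turn about z gives the same grasp; the last joint's range is limited). The gripper opens to 85 mm and grips with 20 to 120 N. Pads are 22 mm wide; open, the fingers measure 114 mm over their backs; the gripper's body (76 mm by 85 mm) begins 54 mm behind the grasp point. The pads swing forward as they close: fully open they stand 13 mm farther back than shut.
Start: joints at [-1.35, 0.477, 0.022, 1.555, -0.011, 1.109, -0.083], TCP at [0.218, 0.639, 0.231] pointing down, gripper open.
Joint ranges: [-2.96, 2.96], [-0.34, 2.1], [-1.41, 1.46], [0.24, 2.44], [-1.37, 4.51], [0.17, 1.92], [-2.96, 2.96]. Speed limits (rad/s): [2.39, 2.39, 3.14, 3.14, 3.14, 3.14, 3.14].

### API

Orientations are given as a unit quaternion [w, x, y, z].
In Python, from station import bot gives the robot as it stands. The module is installed in compiled form; this text tells all that it offers.
- The arm moves only by the tool step_arm, never from a script. Its argument "increments" is a list that holds one entry, the list of rows, each a list of 7 numbers: the opening, from -1 (shut) to 1 (fully open), then the shift along the tool's x, y, z in mm, then the turn, a rotation vector about the tool's x, y, z in degrees. In form: [[[grip, x, y, z, ax, ay, az], ...]]. A call has 1 to 10 rows; each row is the pose to reach, as a shift and turn from the pose commanded when the call began, along the tool's axes at that moment; what a row does not reach only later rows make up. A row lasts 1/12 s, in which the tool goes at most 41.7 mm and 7.16 degrees, less where a joint would pass 70% of its speed; a pose out of reach is approached as far as the arm can. A call with a gripper value outside its range is refused whole. The fingers move at their own pace and stop on an object; "force" is the grip in N (left out, the last holds). Time passes only in rows, so rows that repeat a pose let the fingers close. It gives the time, the measured TCP pose, the force, the opening and the grip force at its end, in the units of the state.
- bot.get_obs(): the state, without advancing time (a new reading comes with each control period).
- bot.read_camera(name): name is "scene" or "top" or "wrist"; returns a dict with "image" (384x512x3 uint8, red, green, blue), "camera_matrix" (3x3 intrinsics, pixels), "R" (3x3) and "t" (3): a world point X has camera coordinates R X + t. Camera axes: x right, y down, z forward; pixel columns grow to the right and rows downward; lengths in m; the calibration is good to about 2 mm. The wrist camera is an equidistant fisheye: a pixel r from the principal point sees the ray r / f radians off the axis. A picture is of the moment at which its call begins. There is no depth.
- bot.hand_in(): hands the job in; it is judged then, once.
The state is a dict: "t": time; "q": joint angles; "joint_vel": joint speeds; "joint_torque": joint torques, N m; "eef_pos": TCP position; "tool_rot": TCP orientation; "contact_force": force on the tool from outside, world axes, zero at the start; "torque": the same for the moment, N m; "gripper_width": opening from 0.0 (shut) to 1.0 (fully open); "grasp_force": force on a finger pad.
Only numpy, scipy, OpenCV 4.12 (cv2) and the standard library are available. Lean on these libraries where they do the work, as an engineer would, in place of code of your own. Each camera call takes 0.05 s, during which the arm holds its last target. There are 200 camera calls.

### The job

Clear this bench after the brass run. First lift the polished valve bodies out from among the scrap and lay each flat on the foam in a lane of its own in the tray, with a light grip: the fingers must never press a body with more than 50 N each. Then, with the red-handled sweeper in hand and never with the fingers, sweep all the sawn bar ends into the chip pan, well past its sloping lip, without the sweeper touching a polished body; stand the sweeper back upright on its yellow-marked spot, square to it, and leave the other things on the bench where they are.

Things in the scene. Friction and masses are not known exactly. Their poses are not given: they have to be found in the camera images.
- body0: polished brass valve body, 90 mm long, 0.3 kg (None if absent): square waist block 36 long x 32 x 32 mm, a round 28 mm neck 27 mm long either side; lies on any flat of the block; origin at its centre, 16 mm above its support, x along its length, ends alike. Soft: press at most 50 N a finger, 100 N for both; a grip of 20 to 40 N carries it
- body1: polished brass valve body, 90 mm long, 0.3 kg (None if absent): square waist block 36 long x 32 x 32 mm, a round 28 mm neck 27 mm long either side; lies on any flat of the block; origin at its centre, 16 mm above its support, x along its length, ends alike. Soft: press at most 50 N a finger, 100 N for both; a grip of 20 to 40 N carries it
- body2: polished brass valve body, 90 mm long, 0.3 kg (None if absent): square waist block 36 long x 32 x 32 mm, a round 28 mm neck 27 mm long either side; lies on any flat of the block; origin at its centre, 16 mm above its support, x along its length, ends alike. Soft: press at most 50 N a finger, 100 N for both; a grip of 20 to 40 N carries it
- scrap0: scrap: dull brown sawn square bar end, 24 x 24 x 60 mm, 0.25 kg, loose on the bench, may be absent (None); origin at its centre, x along its length
- scrap1: scrap: dull brown sawn square bar end, 24 x 24 x 66 mm, 0.25 kg, loose on the bench, may be absent (None); origin at its centre, x along its length
- scrap2: scrap: dull brown sawn square bar end, 24 x 24 x 72 mm, 0.25 kg, loose on the bench, may be absent (None); origin at its centre, x along its length
- scrap3: scrap: dull brown sawn square bar end, 24 x 24 x 60 mm, 0.25 kg, loose on the bench, may be absent (None); origin at its centre, x along its length
- scrap4: scrap: dull brown sawn square bar end, 24 x 24 x 66 mm, 0.25 kg, loose on the bench, may be absent (None); origin at its centre, x along its length
- scrap5: scrap: dull brown sawn square bar end, 24 x 24 x 72 mm, 0.25 kg, loose on the bench, may be absent (None); origin at its centre, x along its length
- pan: steel chip pan, blue walls, fixed, inside 280 (its y) x 236 mm (its x), open at its -x side; origin on the bench under its middle. Sloping lip rises from the bench at x = -120 to the 3 mm thick floor at x = -95 mm; a bar end counts when its centre is past x = -95. Side walls 40 mm high from x = -100 to +120, back wall at +116 mm
- tray: black tray, 128 x 206 mm, fixed, lined with grey foam; origin on the bench under its middle; three lanes along its x, 120 mm long, 60 mm wide, at y = -66, 0, +66 mm; foam top 6 mm above the bench; ribs and long sides (6 mm thick) rise 8 mm above the foam, end walls (x = +-62 mm) to 26 mm above the bench
- lane0 (a point): middle of lane 0 of the tray, on the foam top; x along the lane
- lane1 (a point): middle of lane 1 of the tray, on the foam top; x along the lane
- lane2 (a point): middle of lane 2 of the tray, on the foam top; x along the lane
- sweeper: bench sweeper, 0.35 kg: black rubber foot 140 (its x) x 40 (y) x 28 mm high, wooden back to 42 mm above the underside, two posts, red handle bar on top 124 long (x) x 22 thick (y), 76 to 100 mm above the underside; origin at the middle of its underside, z up; stands on its foot; push pieces with its long faces
- grip (a point): middle of the sweeper's red handle bar, 88 mm above the underside; pinch the bar across its 22 mm (the sweeper's y)
- spot: the sweeper's parking spot, a yellow outline 188 (its x) x 90 (its y) mm painted on the bench; origin at its middle on the bench; the sweeper's long axis goes along x, either way round
- oiler: bystander, not to be disturbed: yellow plastic oil bottle, 48 mm across, 130 mm high, standing
- paste: bystander, not to be disturbed: green jar, 60 mm across, 60 mm high
- gauge: bystander, not to be disturbed: steel plug gauge, a rod 18 mm thick and about 100 mm long, lying
- driver: bystander, not to be disturbed: screwdriver lying along its x, 200 mm long, 26 mm thick handle
- spanner: bystander, not to be disturbed: spanner lying along its x, 185 mm long, 36 mm wide
- cup: bystander, not to be disturbed: white cup, 70 mm across, 70 mm high
Not all that is in view belongs to the job. Leave any blue or turquoise look-alike of the body0 alone.

How it is judged:
By the outcome, as a careful person would: the job done as asked, in the order asked, and still so for the second after the job is handed in, with the robot touching nothing.
Of body0, body1, body2 only 2 to 3 are there at a start; the rules pass over those that are not, and their reading is None.
Of scrap0, scrap1, scrap2, scrap3, scrap4, scrap5 only 4 to 6 are there at a start; the rules pass over those that are not, and their reading is None.
At some moment in a run one of body0, body1, body2, scrap0, scrap1, scrap2, scrap3, scrap4, scrap5 may be knocked a few centimetres aside while the robot is not near it.
Once in a run the grip may slacken for a moment while it holds something.
It also fails if it takes over 210 s, if anything falls off the work surface, if the arm or the gripper's body presses on something with over 40 N, if the wrist force passes 120 N, or if a joint passes its speed limit or range.

## Working session

There is one attempt and no reset: what is moved stays moved. The work goes in short steps, Python scripts to look and compute and a tool call to move; the robot and the scene stay as the last step left them, time stands still between calls to the robot, and variables do not carry over. Pictures are saved under pics/ and viewed, at most 14 in all, crops included, and the job is handed in when it is done.

Besides the shell and the picture viewer there is one more tool, called by a JSON object that holds its "api" and its "payload". step_arm: Moves the arm, as the interface text tells. Its arguments: {"type":"object","properties":{"increments":{"type":"array"},"force":{"type":"number"}},"required":["increments"]}

```bash
mkdir -p pics; cat > h.py <<'E'
import numpy as np, cv2
from station import bot
def cam(n): return bot.read_camera(n)
def save(c,f): cv2.imwrite('pics/'+f,cv2.cvtColor(c['image'],cv2.COLOR_RGB2BGR))
def ray(c,px,z):
    K=c['camera_matrix'];R=np.array(c['R']);t=np.array(c['t'])
    px=np.atleast_2d(np.asarray(px,float))
    d=np.c_[px,np.ones(len(px))]@np.linalg.inv(K).T@R
    o=-R.T@t
    return o+d*((z-o[2])/d[:,2])[:,None]
def proj(c,X):
    p=(np.atleast_2d(X)@np.array(c['R']).T+c['t'])@np.array(c['camera_matrix']).T
    return p[:,:2]/p[:,2:]
E
python3 - <<'E'
from h import *
a=cam('top');b=cam('scene');save(a,'top0.png');save(b,'scene0.png')
np.savez('top0.npz',**a)
for c in(a,b): print(np.round(-np.array(c['R']).T@c['t'],3),np.round(ray(c,[[0,0],[511,0],[511,383],[0,383],[256,192]],0),3).tolist())
o=bot.get_obs();print(o, bot.hold_point_z)
E
```

```text
[0.474 0.085 1.567] [[1.281, 0.984, 0.0], [1.312, -0.829, 0.0], [-0.015, -0.784, 0.0], [-0.029, 0.909, 0.0], [0.613, 0.073, 0.0]]
[ 1.066 -0.564  0.638] [[-3.994, 1.439, 0.0], [0.465, 5.283, 0.0], [1.205, -0.02, 0.0], [0.504, -0.545, 0.0], [0.502, 0.177, 0.0]]
{'t': 0.1, 'q': array([-1.35010734,  0.47769918,  0.02233317,  1.55633453, -0.01144916,
        1.10930381, -0.08309182]), 'joint_vel': array([-0.00171698, -0.00079259,  0.00105895, -0.00307121,  0.00089929,
       -0.00030475,  0.00185313]), 'joint_torque': array([ 4.76533853e-03, -5.97760642e+01,  1.61404006e+00, -2.81955904e+01,
        1.28719892e-02,  5.13788138e-03,  2.82127695e-05]), 'eef_pos': array([0.21780427, 0.63834009, 0.23044263]), 'tool_rot': array([-5.38840238e-05,  1.63625618e-01,  9.86522176e-01, -8.06656520e-04]), 'contact_force': array([-0.24596827, -0.1412625 , -0.13325107]), 'torque': array([-0.04992213,  0.01576595,  0.00765102]), 'grasp_force': 0.0, 'gripper_width': 1.0025598063142773} 0.0187
```

```bash
python3 -c "
import cv2
for n in('top0','scene0'):
    i=cv2.imread(f'pics/{n}.png');cv2.imwrite(f'pics/{n}b.png',cv2.resize(i,(800,600),interpolation=cv2.INTER_CUBIC))"
```

```text
(no output)
```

View pics/top0b.png

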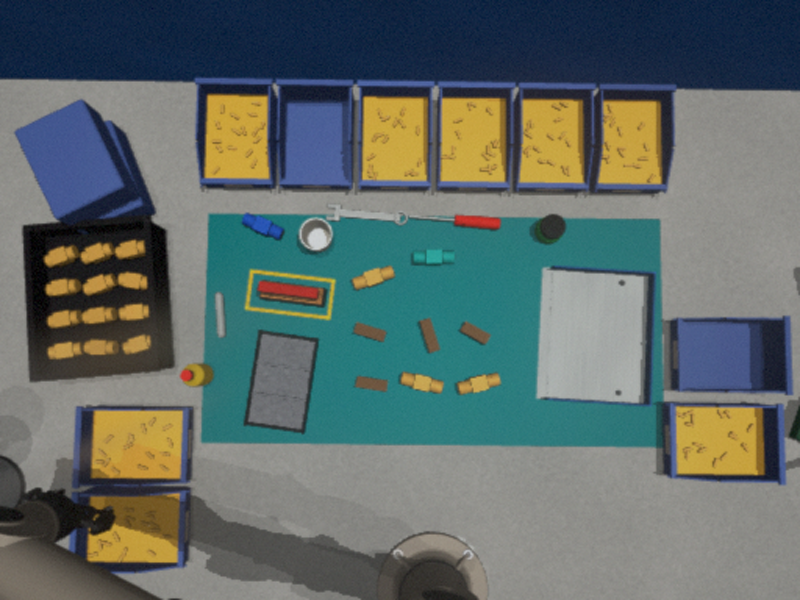

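View pics/scene0b.png

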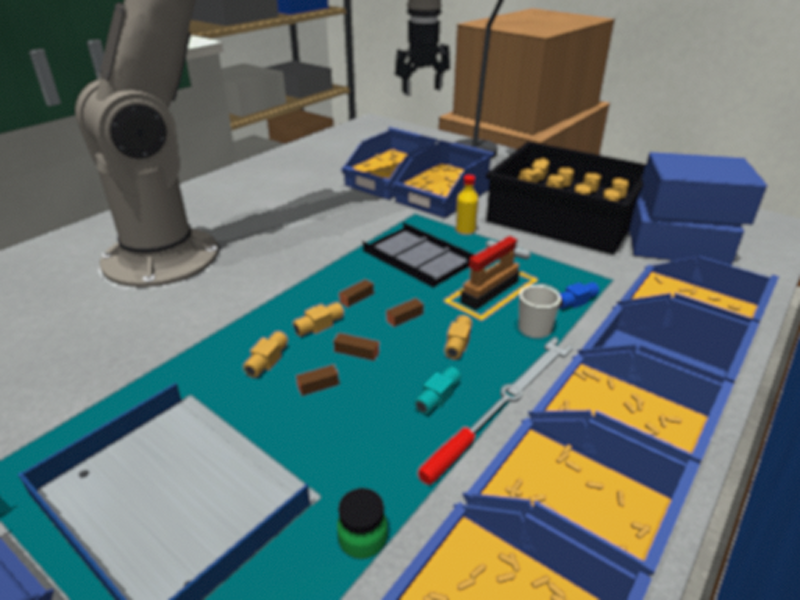

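The top view, in 800x600 pixels, shows:
- **Bodies:** brass valve bodies at (374,277), (422,382) and (478,384).
- **Scrap:** bar ends at (370,331), (429,335), (475,333) and (371,383).
- **Fixtures:** tray at (282,381), sweeper on its spot at (290,294), and the pan at (595,335) with its open side to the left.
- **Look-alikes:** teal at (433,257) and blue at (263,225).

The scene view agrees.

```bash
cat >> h.py <<'E'
def mask(c,lo,hi):
    return cv2.inRange(cv2.cvtColor(c['image'],cv2.COLOR_RGB2HSV),np.array(lo),np.array(hi))
def blobs(c,m,z,amin=60,amax=9000,mat=True):
    out=[]
    for k in cv2.findContours(m,cv2.RETR_EXTERNAL,cv2.CHAIN_APPROX_NONE)[0]:
        A=cv2.contourArea(k)
        if not amin<A<amax: continue
        w=ray(c,k[:,0,:],z)[:,:2]
        M=cv2.moments(k);u=np.array([M['m10'],M['m01']])/M['m00']
        x=ray(c,u,z)[0,:2]
        if mat and not(0.28<x[0]<0.86 and -0.5<x[1]<0.5): continue
        (cx,cy),s,a=cv2.minAreaRect((w*1000).astype(np.float32))
        if s[0]<s[1]: a+=90
        a=(a+90)%180-90
        out.append((np.round(x,4).tolist(),[round(cx/1000,4),round(cy/1000,4)],sorted(np.round(s,0).tolist()),round(a,1),np.round(u).tolist()))
    return out
BR=((15,110,120),(28,255,255)); SC=((5,60,40),(15,220,150))
E
python3 - <<'E'
from h import *
c=cam('top')
hsv=cv2.cvtColor(c['image'],cv2.COLOR_RGB2HSV)
for u,v in[(374,277),(422,382),(370,331),(429,335),(595,335),(265,380),(247,300),(289,291),(322,298)]:
    print(u,v,hsv[int(v*.64),int(u*.64)])
print('brass',*blobs(c,mask(c,*BR),.016),sep='\n')
print('scrap',*blobs(c,mask(c,*SC),.018,40),sep='\n')
print('red',*blobs(c,mask(c,(0,150,100),(6,255,255))|mask(c,(174,150,100),(180,255,255)),.1,40),sep='\n')
print('yel',*blobs(c,mask(c,(24,120,120),(32,255,255)),.0,20),sep='\n')
m=mask(c,(75,120,60),(95,255,255)); m=cv2.bitwise_not(m)
print('nonmat',*blobs(c,m,.01,60),sep='\n')
E
```

```text
374 277 [ 21 151 199]
422 382 [ 22 147 200]
370 331 [ 14 106 111]
429 335 [ 16 102 112]
595 335 [ 66   7 173]
265 380 [116  16 109]
247 300 [ 25 168 187]
289 291 [  2 188 171]
322 298 [ 15 103  82]
brass
([0.434, -0.098], [0.4337, -0.098], [31.0, 89.0], -75.4, [306.0, 245.0])
([0.4345, 0.0252], [0.4342, 0.0255], [29.0, 89.0], 76.7, [270.0, 245.0])
([0.6246, 0.3143], [0.6218, 0.3124], [88.0, 184.0], 84.0, [185.0, 187.0])
([0.6611, 0.133], [0.6616, 0.1329], [29.0, 89.0], -70.7, [238.0, 177.0])
scrap
([0.4316, 0.134], [0.4319, 0.1332], [20.0, 61.0], 80.4, [237.0, 245.0])
([0.5409, 0.1373], [0.5418, 0.138], [21.0, 63.0], 73.6, [237.0, 212.0])
([0.5433, -0.0885], [0.543, -0.0883], [21.0, 56.0], 60.8, [304.0, 213.0])
([0.5351, 0.0097], [0.5359, 0.0102], [18.0, 65.0], 18.9, [274.0, 215.0])
([0.6153, 0.2959], [0.6182, 0.3081], [34.0, 132.0], -89.3, [190.0, 190.0])
red
([0.6232, 0.3042], [0.6231, 0.3042], [21.0, 122.0], 83.3, [184.0, 185.0])
([0.77, -0.084], [0.7699, -0.0833], [22.0, 92.0], 85.5, [305.0, 141.0])
yel
([0.623, 0.315], [0.6231, 0.3147], [90.0, 187.0], 83.9, [185.0, 188.0])
nonmat
```

```bash
python3 - <<'E'
from h import *
c=cam('top')
hsv=cv2.cvtColor(c['image'],cv2.COLOR_RGB2HSV)
m=(~((hsv[...,0]>75)&(hsv[...,0]<98)&(hsv[...,1]>120))).astype(np.uint8)*255
def roi(x0,y0,x1,y1):
    r=np.zeros_like(m);r[int(y0*.64):int(y1*.64),int(x0*.64):int(x1*.64)]=255;return r
print('tray',*blobs(c,m&roi(238,320,330,440),.014,1500),sep='\n')
print('foam',*blobs(c,mask(c,(0,0,80),(180,60,140))&roi(238,320,330,440),.006,100),sep='\n')
print('pan',*blobs(c,m&roi(525,255,662,410),.04,500,99999),sep='\n')
g=mask(c,(0,0,120),(180,40,255))&roi(525,255,662,410)
print('panfloor',*blobs(c,g,.003,500,99999),sep='\n')
k=max(cv2.findContours(g,0,2)[0],key=cv2.contourArea)
print(cv2.approxPolyDP(k,4,True)[:,0].tolist(), np.round(ray(c,cv2.approxPolyDP(k,4,True)[:,0],.0),3).tolist())
print('gauge',*blobs(c,m&roi(210,285,232,340),.009,30),sep='\n')
E
```

```text
tray
([0.4333, 0.3279], [0.4334, 0.3278], [131.0, 206.0], -7.2, [179.0, 244.0])
foam
([0.4333, 0.3284], [0.434, 0.3286], [118.0, 191.0], -7.5, [180.0, 244.0])
pan
([0.5389, -0.3449], [0.5405, -0.345], [248.0, 289.0], -3.0, [381.0, 214.0])
panfloor
([0.5386, -0.3436], [0.5412, -0.345], [226.0, 284.0], -3.1, [378.0, 215.0])
[[348, 172], [344, 254], [408, 257], [411, 177]] [[0.686, -0.243, 0.0], [0.405, -0.228, 0.0], [0.397, -0.446, 0.0], [0.671, -0.461, 0.0]]
gauge
([0.5746, 0.4643], [0.5748, 0.4643], [23.0, 100.0], 6.2, [140.0, 201.0])
```

```bash
cat >> h.py <<'E'
from scipy.spatial.transform import Rotation as Ro
def go(x,y,z,ya,o=None):
    o=o or bot.get_obs(); q=o['tool_rot'];R=Ro.from_quat([q[1],q[2],q[3],q[0]])
    s=R.inv().apply(np.array([x,y,z])-o['eef_pos'])*1000
    Y=R.as_matrix()[:,1];cur=np.degrees(np.arctan2(Y[1],Y[0]))
    d=(ya-cur+90)%180-90
    a=cur+d; yv=np.array([np.cos(np.radians(a)),np.sin(np.radians(a)),0]);zv=np.array([0,0,-1.])
    T=Ro.from_matrix(np.c_[np.cross(yv,zv),yv,zv])
    print('t',round(o['t'],2),'pos',np.round(o['eef_pos'],4),'ya',round(cur,1),'F',np.round(o['contact_force'],1),'w',round(o['gripper_width'],3),'gf',round(float(o['grasp_force']),1),'q',np.round(o['q'],2))
    print('shift',np.round(s,1),'turn',np.round((R.inv()*T).as_rotvec(degrees=True),1))
E
python3 -c "
from h import *
go(.661,.133,.16,19.3)"
```

```text
t 0.2 pos [0.2179 0.6385 0.2307] ya 71.2 F [-1.4  0.   0.1] w 0.999 gf 0.0 q [-1.35  0.48  0.02  1.56 -0.01  1.11 -0.08]
shift [-582.7 -335.3   71.1] turn [-0.1  0.  51.9]
```

{"api": "step_arm", "payload": {"increments": [[[1, -300, -170, 35, 0, 0, 26], [1, -300, -170, 35, 0, 0, 26], [1, -300, -170, 35, 0, 0, 26], [1, -300, -170, 35, 0, 0, 26], [1, -300, -170, 35, 0, 0, 26], [1, -300, -170, 35, 0, 0, 26], [1, -300, -170, 35, 0, 0, 26], [1, -300, -170, 35, 0, 0, 26], [1, -300, -170, 35, 0, 0, 26], [1, -300, -170, 35, 0, 0, 26]]], "force": 30}}

```text
t: 1.03
eef_pos: [0.4506, 0.376, 0.196]
tool_rot: [0.001, 0.385, 0.923, -0.001]
contact_force: [-0.8, -0.5, -0.7]
gripper_width: 0.995
grasp_force: 0.0
```

```bash
python3 -c "
from h import *
go(.661,.133,.16,19.3)"
```

```text
t 1.03 pos [0.4506 0.376  0.196 ] ya 44.7 F [-0.8 -0.5 -0.7] w 0.995 gf 0.0 q [-0.97  0.37  0.21  1.82 -0.09  0.96  0.06]
shift [-320.6  -21.1   36.8] turn [-0.   0.1 25.4]
```

{"api": "step_arm", "payload": {"increments": [[[1, -320, -21, 37, 0, 0, 25.4], [1, -320, -21, 37, 0, 0, 25.4], [1, -320, -21, 37, 0, 0, 25.4], [1, -320, -21, 37, 0, 0, 25.4], [1, -320, -21, 37, 0, 0, 25.4], [1, -320, -21, 37, 0, 0, 25.4], [1, -320, -21, 37, 0, 0, 25.4], [1, -320, -21, 37, 0, 0, 25.4], [1, -320, -21, 37, 0, 0, 25.4], [1, -320, -21, 37, 0, 0, 25.4]]]}}

```text
t: 1.87
eef_pos: [0.6596, 0.1394, 0.1586]
tool_rot: [-0.0, 0.576, 0.817, -0.0]
contact_force: [-0.8, 0.6, 0.1]
gripper_width: 1.001
grasp_force: 0.0
```

```bash
python3 -c "
from h import *
c=cam('wrist');save(c,'w1.png')
go(.661,.133,.005,19.3)
print(c['camera_matrix'],np.round(c['R'],3),np.round(-np.array(c['R']).T@c['t'],3))"
```

```text
t 1.92 pos [0.6588 0.1417 0.1588] ya 19.8 F [-0.2  0.8  0.7] w 0.999 gf 0.0 q [-0.54  0.56  0.34  1.64 -0.22  0.98  0.22]
shift [ -9.1  -0.7 153.8] turn [-0.  -0.1  0.5]
[[297.31863964   0.         248.55961013]
 [  0.         297.31863964 192.52501048]
 [  0.           0.           1.        ]] [[ 0.942  0.336  0.   ]
 [ 0.324 -0.91   0.26 ]
 [ 0.088 -0.245 -0.966]] [0.639 0.2   0.301]
```

View pics/w1.png

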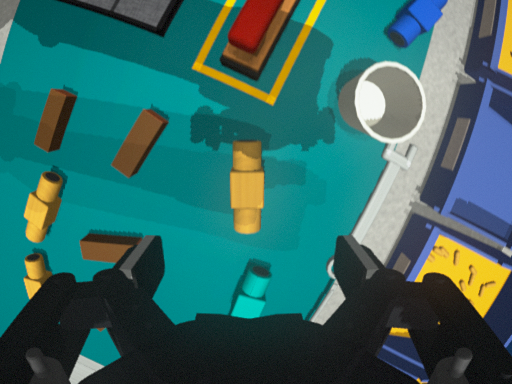

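The wrist view shows the body at (247,187), upright in the picture and midway between the fingers at x of about 145 and 355. I'll check its position by casting a ray from this view.

```bash
cat >> h.py <<'E'
def wray(c,px,z):
    K=c['camera_matrix'];R=np.array(c['R']);t=np.array(c['t'])
    p=(np.atleast_2d(np.asarray(px,float))-K[:2,2])/K[0,0]
    r=np.linalg.norm(p,axis=1,keepdims=True)+1e-12
    d=np.c_[p/r*np.sin(r),np.cos(r)]@R
    o=-R.T@t
    return o+d*((z-o[2])/d[:,2])[:,None]
def wblobs(c,m,z,amin=300):
    for k in cv2.findContours(m,0,cv2.CHAIN_APPROX_NONE)[0]:
        A=cv2.contourArea(k)
        if A<amin: continue
        w=wray(c,k[:,0,:],z)[:,:2]
        (cx,cy),s,a=cv2.minAreaRect((w*1000).astype(np.float32))
        if s[0]<s[1]: a+=90
        print(np.round([cx/1000,cy/1000],4),np.round(sorted(s)),round((a+90)%180-90,1),k[:,0].mean(0).round())
E
python3 -c "
from h import *
c=cam('wrist');wblobs(c,mask(c,*BR),.016)
go(.661,.133,.005,19.3)"
```

```text
[ 0.4216 -0.0922] [32. 81.] 84.6 [ 32. 278.]
[0.531  0.0035] [23. 62.] 18.2 [100. 253.]
[1.0009 0.1098] [ 85. 203.] -4.3 [462. 274.]
[0.4279 0.0202] [38. 99.] 77.6 [ 40. 209.]
[0.662  0.1302] [33. 92.] -69.5 [247. 188.]
[0.9041 0.4426] [ 28. 117.] -78.2 [508.  40.]
[0.6334 0.2869] [ 9. 86.] 83.0 [273.  36.]
[0.6215 0.2836] [ 86. 127.] 84.1 [256.  55.]
t 1.97 pos [0.6582 0.143  0.1589] ya 19.9 F [0.3 0.7 0.4] w 0.998 gf 0.0 q [-0.54  0.56  0.34  1.64 -0.22  0.98  0.22]
shift [-10.6  -0.7 153.9] turn [-0.  -0.1  0.6]
```

{"api": "step_arm", "payload": {"increments": [[[1, 0, 0, 0, 0, 0, 0], [1, 0, 0, 0, 0, 0, 0], [1, 0, 0, 0, 0, 0, 0], [1, 0, 0, 0, 0, 0, 0]]]}}

```text
t: 2.3
eef_pos: [0.6587, 0.1416, 0.1595]
tool_rot: [-0.0, 0.575, 0.818, 0.0]
contact_force: [0.4, -0.0, 0.0]
gripper_width: 0.993
grasp_force: 0.0
```

```bash
python3 -c "
from h import *
go(.661,.1325,.005,20)"
```

```text
t 2.3 pos [0.6587 0.1416 0.1595] ya 19.8 F [ 0.4 -0.   0. ] w 0.993 gf 0.0 q [-0.54  0.56  0.35  1.64 -0.22  0.98  0.22]
shift [ -9.4  -1.  154.5] turn [ 0.  -0.  -0.2]
```

{"api": "step_arm", "payload": {"increments": [[[0.5, -9.5, -1, 30, 0, 0, 0], [0.5, -9.5, -1, 60, 0, 0, 0], [0.5, -9.5, -1, 90, 0, 0, 0], [0.5, -9.5, -1, 115, 0, 0, 0], [0.5, -9.5, -1, 135, 0, 0, 0], [0.5, -9.5, -1, 147, 0, 0, 0], [0.5, -9.5, -1, 154, 0, 0, 0], [0.5, -9.5, -1, 154, 0, 0, 0]]]}}

```text
t: 2.97
eef_pos: [0.6607, 0.1313, 0.0042]
tool_rot: [-0.001, 0.575, 0.818, -0.001]
contact_force: [-0.2, 0.2, -0.4]
gripper_width: 0.751
grasp_force: 0.0
```

{"api": "step_arm", "payload": {"increments": [[[0, 0, 0, 0, 0, 0, 0], [0, 0, 0, 0, 0, 0, 0], [-0.2, 0, 0, 0, 0, 0, 0], [-0.3, 0, 0, 0, 0, 0, 0], [-0.4, 0, 0, 0, 0, 0, 0], [-0.4, 0, 0, 0, 0, 0, 0], [-0.4, 0, 0, 0, 0, 0, 0]]], "force": 30}}

```text
t: 3.55
eef_pos: [0.662, 0.1313, 0.0068]
tool_rot: [0.0, 0.575, 0.818, 0.001]
contact_force: [-2.3, -0.8, 5.8]
gripper_width: 0.363
grasp_force: 31.7
```

{"api": "step_arm", "payload": {"increments": [[[-0.4, 0, 0, -10, 0, 0, 0], [-0.4, 0, 0, -30, 0, 0, 0], [-0.4, 0, 0, -60, 0, 0, 0], [-0.4, 0, 0, -95, 0, 0, 0], [-0.4, 0, 0, -130, 0, 0, 0], [-0.4, 0, 0, -155, 0, 0, 0], [-0.4, 0, 0, -160, 0, 0, 0], [-0.4, 0, 0, -160, 0, 0, 0]]]}}

```text
t: 4.22
eef_pos: [0.6625, 0.1315, 0.1678]
tool_rot: [0.001, 0.575, 0.818, 0.002]
contact_force: [-0.1, -0.3, -3.3]
gripper_width: 0.37
grasp_force: 30.6
```

```bash
python3 -c "
from h import *
go(.499,.3197,.16,-7.2)"
```

```text
t 4.22 pos [0.6625 0.1315 0.1678] ya 19.8 F [-0.1 -0.3 -3.3] w 0.37 gf 30.6 q [-0.53  0.55  0.35  1.64 -0.22  0.99  0.24]
shift [232.4 -90.3   7.4] turn [ 0.3 -0.1 27. ]
```

{"api": "step_arm", "payload": {"increments": [[[-0.4, 33, -13, 1, 0, 0, 4], [-0.4, 66, -26, 2, 0, 0, 8], [-0.4, 100, -39, 3, 0, 0, 12], [-0.4, 133, -52, 4, 0, 0, 16], [-0.4, 166, -65, 5, 0, 0, 20], [-0.4, 200, -78, 6, 0, 0, 24], [-0.4, 232, -90, 7, 0, 0, 27], [-0.4, 232, -90, 7, 0, 0, 27], [-0.4, 232, -90, 7, 0, 0, 27], [-0.4, 232, -90, 7, 0, 0, 27]]]}}

```text
t: 5.05
eef_pos: [0.4973, 0.3184, 0.1567]
tool_rot: [0.0, 0.75, 0.661, -0.001]
contact_force: [0.1, -0.2, -2.7]
gripper_width: 0.369
grasp_force: 30.9
```

```bash
python3 -c "
from h import *
go(.499,.3197,.014,-7.2)
c=cam('wrist');wblobs(c,mask(c,*BR),.15)"
```

```text
t 5.05 pos [0.4973 0.3184 0.1567] ya -7.2 F [ 0.1 -0.2 -2.7] w 0.369 gf 30.9 q [-1.01  0.45  0.45  1.86 -0.24  0.89 -0.58]
shift [  1.9   1.7 142.7] turn [-0.1  0.2  0. ]
[0.7572 0.1011] [44. 94.] -30.7 [496. 369.]
[0.4981 0.3124] [ 40. 103.] 82.8 [248. 234.]
[0.5726 0.3473] [21. 93.] 74.4 [378. 169.]
[0.469  0.4419] [19. 39.] -14.7 [167.  12.]
[0.3791 0.4717] [25. 69.] -23.8 [29. 10.]
```

{"api": "step_arm", "payload": {"increments": [[[-0.4, 1, 1, 30, 0, 0, 0], [-0.4, 2, 2, 65, 0, 0, 0], [-0.4, 2, 2, 95, 0, 0, 0], [-0.4, 2, 2, 118, 0, 0, 0], [-0.4, 2, 2, 132, 0, 0, 0], [-0.4, 2, 2, 139, 0, 0, 0], [-0.4, 2, 2, 143, 0, 0, 0], [-0.4, 2, 2, 143, 0, 0, 0]]]}}

```text
t: 5.77
eef_pos: [0.5012, 0.3205, 0.0154]
tool_rot: [0.0, 0.751, 0.661, 0.0]
contact_force: [0.1, -0.0, -3.0]
gripper_width: 0.369
grasp_force: 30.8
```

{"api": "step_arm", "payload": {"increments": [[[-0.1, 0, 0, 0, 0, 0, 0], [-0.1, 0, 0, 0, 0, 0, 0], [-0.1, 0, 0, 0, 0, 0, 0], [-0.1, 0, 0, -10, 0, 0, 0], [-0.05, 0, 0, -30, 0, 0, 0], [0, 0, 0, -65, 0, 0, 0], [0, 0, 0, -105, 0, 0, 0], [0.5, 0, 0, -145, 0, 0, 0], [0.5, 0, 0, -145, 0, 0, 0]]]}}

```text
t: 6.52
eef_pos: [0.505, 0.3232, 0.1696]
tool_rot: [0.0, 0.751, 0.661, 0.007]
contact_force: [0.5, 0.8, 1.0]
gripper_width: 0.744
grasp_force: 0.0
```

```bash
python3 -c "
from h import *
c=cam('top');print(*blobs(c,mask(c,*BR),.016,150),sep='\n')
print('scrap',*blobs(c,mask(c,(5,60,40),(17,220,150)),.018,60),sep='\n')
c=cam('wrist');wblobs(c,mask(c,*BR),.022)
go(.4342,.0255,.16,-13.3)"
```

```text
([0.434, -0.098], [0.4337, -0.098], [31.0, 89.0], -75.4, [306.0, 245.0])
([0.4345, 0.0255], [0.4342, 0.0255], [29.0, 89.0], 76.7, [269.0, 245.0])
scrap
([0.4312, 0.1329], [0.4311, 0.1329], [21.0, 63.0], 82.6, [237.0, 245.0])
([0.542, 0.1382], [0.5419, 0.138], [20.0, 63.0], 73.6, [236.0, 212.0])
([0.5425, -0.0888], [0.5427, -0.0889], [21.0, 57.0], 60.3, [304.0, 213.0])
([0.5358, 0.01], [0.5364, 0.0098], [20.0, 68.0], 16.5, [274.0, 214.0])
([0.6143, 0.2967], [0.6182, 0.3097], [34.0, 135.0], -89.3, [190.0, 190.0])
[0.9166 0.0433] [ 45. 129.] -66.4 [506. 308.]
[0.5753 0.3024] [ 8. 83.] 84.0 [318. 189.]
[0.5026 0.3204] [32. 93.] 81.9 [245. 181.]
[0.627  0.3185] [ 63. 175.] 85.1 [364. 155.]
[0.4344 0.4989] [47. 78.] -15.3 [160.  16.]
[0.2754 0.5505] [ 60. 151.] -23.5 [34. 14.]
t 6.62 pos [0.5017 0.3218 0.1636] ya -7.2 F [-0.  -0.3 -0.4] w 0.749 gf 0.0 q [-1.02  0.45  0.45  1.84 -0.24  0.9  -0.58]
shift [-302.5  -29.6    2.1] turn [ 0.2 -0.3  6.1]
```

{"api": "step_arm", "payload": {"increments": [[[0.5, -38, -3.7, 1, 0, 0, 1], [0.5, -76, -7.5, 1, 0, 0, 2], [0.5, -114, -11, 1, 0, 0, 3], [0.5, -152, -15, 2, 0, 0, 4], [0.5, -190, -18.5, 2, 0, 0, 5], [0.5, -228, -22, 2, 0, 0, 6], [0.5, -266, -26, 2, 0, 0, 6], [0.5, -302, -29.5, 2, 0, 0, 6], [0.5, -302, -29.5, 2, 0, 0, 6], [0.5, -302, -29.5, 2, 0, 0, 6]]]}}

```text
t: 7.45
eef_pos: [0.4318, 0.0232, 0.1579]
tool_rot: [-0.001, 0.785, 0.619, -0.001]
contact_force: [0.9, 0.7, 0.2]
gripper_width: 0.749
grasp_force: 0.0
```

{"api": "step_arm", "payload": {"increments": [[[0.5, 0, 0, 0, 0, 0, 0], [0.5, 0, 0, 0, 0, 0, 0], [0.5, 0, 0, 0, 0, 0, 0]]]}}

```text
t: 7.7
eef_pos: [0.4333, 0.0263, 0.1581]
tool_rot: [-0.0, 0.783, 0.622, -0.0]
contact_force: [0.6, 0.5, -0.7]
gripper_width: 0.751
grasp_force: 0.0
```

```bash
python3 -c "
from h import *
c=cam('wrist');wblobs(c,mask(c,*BR),.016)
go(.4342,.0255,.008,-13.3)"
```

```text
[ 0.4329 -0.101 ] [34. 93.] -75.3 [272. 285.]
[ 0.5525 -0.0832] [23. 35.] 61.8 [372. 250.]
[0.5396 0.0075] [24. 73.] 17.9 [352. 177.]
[0.4352 0.023 ] [32. 93.] 76.2 [249. 180.]
[0.5456 0.1399] [24. 67.] 73.4 [334.  45.]
t 7.75 pos [0.4333 0.0262 0.1582] ya -13.1 F [0.5 0.7 0.7] w 0.75 gf 0.0 q [-0.73  0.19  0.6   2.21 -0.16  0.78 -0.26]
shift [ -0.4   1.  150.2] turn [-0.   0.   0.2]
```

{"api": "step_arm", "payload": {"increments": [[[0.5, -1.5, 1.5, 30, 0, 0, 0], [0.5, -1.5, 1.5, 65, 0, 0, 0], [0.5, -1.5, 1.5, 95, 0, 0, 0], [0.5, -1.5, 1.5, 120, 0, 0, 0], [0.5, -1.5, 1.5, 138, 0, 0, 0], [0.5, -1.5, 1.5, 147, 0, 0, 0], [0.5, -1.5, 1.5, 151, 0, 0, 0], [0.3, -1.5, 1.5, 151, 0, 0, 0]]]}}

```text
t: 8.42
eef_pos: [0.4342, 0.0235, 0.0069]
tool_rot: [-0.0, 0.784, 0.621, -0.0]
contact_force: [-0.5, -0.4, 0.0]
gripper_width: 0.651
grasp_force: 0.0
```

{"api": "step_arm", "payload": {"increments": [[[0, 0, 0, 0, 0, 0, 0], [0, 0, 0, 0, 0, 0, 0], [-0.2, 0, 0, 0, 0, 0, 0], [-0.3, 0, 0, 0, 0, 0, 0], [-0.4, 0, 0, 0, 0, 0, 0], [-0.4, 0, 0, 0, 0, 0, 0], [-0.4, 0, 0, 0, 0, 0, 0]]], "force": 30}}

```text
t: 9.0
eef_pos: [0.4345, 0.0236, 0.0082]
tool_rot: [-0.0, 0.784, 0.621, 0.001]
contact_force: [-2.3, 1.3, 7.5]
gripper_width: 0.373
grasp_force: 29.8
```

{"api": "step_arm", "payload": {"increments": [[[-0.4, 0, 0, -10, 0, 0, 0], [-0.4, 0, 0, -30, 0, 0, 0], [-0.4, 0, 0, -60, 0, 0, 0], [-0.4, 0, 0, -95, 0, 0, 0], [-0.4, 0, 0, -130, 0, 0, 0], [-0.4, 0, 0, -150, 0, 0, 0], [-0.4, 0, 0, -150, 0, 0, 0], [-0.4, 0, 0, -150, 0, 0, 0]]]}}

```text
t: 9.67
eef_pos: [0.4346, 0.0237, 0.1584]
tool_rot: [-0.0, 0.784, 0.621, 0.002]
contact_force: [-0.3, -0.9, -2.4]
gripper_width: 0.37
grasp_force: 35.4
```

```bash
python3 -c "
from h import *
go(.4335,.328,.16,-7.2)"
```

```text
t 9.67 pos [0.4346 0.0237 0.1584] ya -13.2 F [-0.3 -0.9 -2.4] w 0.37 gf 35.4 q [-0.76  0.2   0.64  2.21 -0.17  0.78 -0.24]
shift [296.  -70.6  -0.9] turn [ 0.1 -0.1 -6. ]
```

{"api": "step_arm", "payload": {"increments": [[[-0.4, 37, -9, 0, 0, 0, -1], [-0.4, 74, -18, 0, 0, 0, -2], [-0.4, 111, -26.5, 0, 0, 0, -3], [-0.4, 148, -35, 0, 0, 0, -4], [-0.4, 185, -44, 0, 0, 0, -5], [-0.4, 222, -53, 0, 0, 0, -6], [-0.4, 260, -62, 0, 0, 0, -6], [-0.4, 296, -70.5, 0, 0, 0, -6], [-0.4, 296, -70.5, 0, 0, 0, -6], [-0.4, 296, -70.5, 0, 0, 0, -6]]]}}

```text
t: 10.5
eef_pos: [0.4317, 0.3292, 0.1551]
tool_rot: [0.0, 0.749, 0.663, -0.002]
contact_force: [0.9, -0.9, -2.9]
gripper_width: 0.366
grasp_force: 35.5
```

{"api": "step_arm", "payload": {"increments": [[[-0.4, 0, 0, 0, 0, 0, 0], [-0.4, 0, 0, 0, 0, 0, 0], [-0.4, 0, 0, 0, 0, 0, 0]]]}}

```text
t: 10.75
eef_pos: [0.4334, 0.3256, 0.1567]
tool_rot: [0.0, 0.751, 0.66, -0.001]
contact_force: [0.1, 0.2, -3.1]
gripper_width: 0.368
grasp_force: 35.5
```

```bash
python3 -c "
from h import *
go(.4335,.328,.0155,-7.2)"
```

```text
t 10.75 pos [0.4334 0.3256 0.1567] ya -7.4 F [ 0.1  0.2 -3.1] w 0.368 gf 35.5 q [-1.14  0.37  0.47  1.97 -0.22  0.85 -0.67]
shift [ 2.500e+00 -1.000e-01  1.412e+02] turn [-0.   0.1 -0.2]
```

{"api": "step_arm", "payload": {"increments": [[[-0.4, 1, 0, 30, 0, 0, 0], [-0.4, 2, 0, 65, 0, 0, 0], [-0.4, 2, 0, 95, 0, 0, 0], [-0.4, 2, 0, 118, 0, 0, 0], [-0.4, 2, 0, 131, 0, 0, 0], [-0.4, 2, 0, 138, 0, 0, 0], [-0.4, 2, 0, 142, 0, 0, 0], [-0.4, 2, 0, 142, 0, 0, 0]]]}}

```text
t: 11.42
eef_pos: [0.434, 0.329, 0.0153]
tool_rot: [0.0, 0.751, 0.661, -0.0]
contact_force: [0.2, 0.5, -2.5]
gripper_width: 0.37
grasp_force: 35.5
```

{"api": "step_arm", "payload": {"increments": [[[-0.1, 0, 0, 0, 0, 0, 0], [-0.1, 0, 0, 0, 0, 0, 0], [-0.1, 0, 0, 0, 0, 0, 0], [-0.1, 0, 0, -10, 0, 0, 0], [-0.1, 0, 0, -30, 0, 0, 0], [-0.1, 0, 0, -65, 0, 0, 0], [0, 0, 0, -105, 0, 0, 0], [0.5, 0, 0, -145, 0, 0, 0], [0.5, 0, 0, -145, 0, 0, 0], [0.5, 0, 0, -145, 0, 0, 0]]]}}

```text
t: 12.25
eef_pos: [0.4352, 0.3309, 0.164]
tool_rot: [-0.001, 0.75, 0.661, 0.003]
contact_force: [-0.6, -0.4, 0.0]
gripper_width: 0.753
grasp_force: 0.0
```

```bash
python3 -c "
from h import *
c=cam('top');print(*blobs(c,mask(c,*BR),.016,150),sep='\n')
print('scrap',*blobs(c,mask(c,(5,60,40),(17,220,150)),.018,60),sep='\n')
c=cam('wrist');wblobs(c,mask(c,*BR),.022)
go(.4337,-.099,.16,14.7)"
```

```text
([0.4339, -0.0979], [0.4337, -0.098], [31.0, 89.0], -75.4, [306.0, 245.0])
([0.503, 0.3197], [0.5024, 0.325], [31.0, 89.0], 82.6, [182.0, 223.0])
([0.6216, 0.3125], [0.6215, 0.3127], [88.0, 184.0], 84.0, [185.0, 188.0])
scrap
([0.4315, 0.1337], [0.4316, 0.1335], [21.0, 62.0], 82.6, [237.0, 245.0])
([0.5422, 0.1388], [0.5421, 0.1379], [21.0, 63.0], 74.0, [236.0, 212.0])
([0.5429, -0.0884], [0.5426, -0.0886], [21.0, 58.0], 60.8, [304.0, 213.0])
([0.5365, 0.01], [0.5366, 0.0099], [19.0, 68.0], 18.9, [274.0, 214.0])
([0.6145, 0.2993], [0.6182, 0.3081], [34.0, 132.0], -89.3, [189.0, 190.0])
[0.5052 0.3202] [36. 94.] 86.4 [318. 180.]
[0.4355 0.3277] [33. 94.] 82.8 [248. 180.]
[0.6134 0.3198] [ 89. 175.] 83.9 [406. 165.]
[0.4444 0.493 ] [36. 53.] -8.2 [239.  10.]
[0.2611 0.544 ] [ 38. 113.] -21.5 [67.  8.]
t 12.35 pos [0.4333 0.3295 0.1607] ya -7.2 F [-1.  -0.1 -0.8] w 0.751 gf 0.0 q [-1.15  0.37  0.49  1.96 -0.23  0.86 -0.67]
shift [-4.251e+02  5.430e+01  4.000e-01] turn [ -0.   -0.  -21.9]
```

{"api": "step_arm", "payload": {"increments": [[[0.5, -36, 12, 0, 0, 0, -2], [0.5, -72, 22, 0, 0, 0, -4], [0.5, -108, 32, 0, 0, 0, -6], [0.5, -144, 38, 0, 0, 0, -8], [0.5, -180, 44, 0, 0, 0, -10], [0.5, -216, 50, 0, 0, 0, -12], [0.5, -252, 52, 0, 0, 0, -14], [0.5, -288, 54, 0, 0, 0, -16], [0.5, -324, 54, 0, 0, 0, -18], [0.5, -350, 54, 0, 0, 0, -20]]]}}

```text
t: 13.18
eef_pos: [0.4412, -0.0277, 0.1593]
tool_rot: [-0.001, 0.625, 0.781, -0.001]
contact_force: [0.1, -0.0, 1.0]
gripper_width: 0.748
grasp_force: 0.0
```

```bash
python3 -c "
from h import *
go(.4337,-.099,.16,14.7)"
```

```text
t 13.18 pos [ 0.4412 -0.0277  0.1593] ya 12.7 F [ 0.1 -0.   1. ] w 0.748 gf 0.0 q [-0.58  0.21  0.57  2.19 -0.16  0.79  0.31]
shift [-67.9 -23.   -0.6] turn [-0.2  0.  -2. ]
```

{"api": "step_arm", "payload": {"increments": [[[0.5, -30, -10, 0, 0, 0, -2], [0.5, -60, -20, 0, 0, 0, -2], [0.5, -68, -23, 0, 0, 0, -2], [0.5, -68, -23, 0, 0, 0, -2], [0.5, -68, -23, 0, 0, 0, -2], [0.5, -68, -23, 0, 0, 0, -2], [0.5, -68, -23, 0, 0, 0, -2]]]}}

```text
t: 13.77
eef_pos: [0.4358, -0.0943, 0.16]
tool_rot: [-0.0, 0.609, 0.793, -0.0]
contact_force: [0.6, -0.8, 0.3]
gripper_width: 0.746
grasp_force: 0.0
```

```bash
python3 -c "
from h import *
c=cam('wrist');wblobs(c,mask(c,*BR),.016)
go(.4337,-.099,.0075,14.7)"
```

```text
[ 1.0148 -0.2877] [ 50. 232.] -40.9 [506. 340.]
[ 0.5471 -0.091 ] [23. 60.] 61.7 [350. 204.]
[ 0.4355 -0.1   ] [33. 93.] -76.0 [246. 178.]
[0.5401 0.0109] [24. 72.] 17.5 [372. 110.]
t 13.82 pos [ 0.4359 -0.0944  0.16  ] ya 14.9 F [0.1 1.  0.1] w 0.75 gf 0.0 q [-0.45  0.21  0.6   2.18 -0.17  0.79  0.52]
shift [ -3.9  -3.2 152.5] turn [-0.  -0.   0.2]
```

{"api": "step_arm", "payload": {"increments": [[[0.5, -4, -2.5, 30, 0, 0, 0], [0.5, -4, -2.5, 65, 0, 0, 0], [0.5, -4, -2.5, 95, 0, 0, 0], [0.5, -4, -2.5, 120, 0, 0, 0], [0.5, -4, -2.5, 138, 0, 0, 0], [0.5, -4, -2.5, 148, 0, 0, 0], [0.5, -4, -2.5, 152.5, 0, 0, 0], [0.3, -4, -2.5, 152.5, 0, 0, 0]]]}}

```text
t: 14.48
eef_pos: [0.4343, -0.1, 0.0074]
tool_rot: [-0.0, 0.61, 0.792, -0.0]
contact_force: [-0.3, -0.5, 0.4]
gripper_width: 0.651
grasp_force: 0.0
```

{"api": "step_arm", "payload": {"increments": [[[0, 0, 0, 0, 0, 0, 0], [0, 0, 0, 0, 0, 0, 0], [-0.2, 0, 0, 0, 0, 0, 0], [-0.3, 0, 0, 0, 0, 0, 0], [-0.4, 0, 0, 0, 0, 0, 0], [-0.4, 0, 0, 0, 0, 0, 0], [-0.4, 0, 0, 0, 0, 0, 0]]], "force": 30}}

```text
t: 15.07
eef_pos: [0.435, -0.1004, 0.0088]
tool_rot: [0.001, 0.61, 0.792, 0.001]
contact_force: [-2.1, 0.1, 6.9]
gripper_width: 0.366
grasp_force: 30.0
```

{"api": "step_arm", "payload": {"increments": [[[-0.4, 0, 0, -10, 0, 0, 0], [-0.4, 0, 0, -30, 0, 0, 0], [-0.4, 0, 0, -60, 0, 0, 0], [-0.4, 0, 0, -95, 0, 0, 0], [-0.4, 0, 0, -130, 0, 0, 0], [-0.4, 0, 0, -150, 0, 0, 0], [-0.4, 0, 0, -150, 0, 0, 0], [-0.4, 0, 0, -150, 0, 0, 0]]]}}

```text
t: 15.73
eef_pos: [0.4346, -0.1, 0.1587]
tool_rot: [0.001, 0.61, 0.792, 0.001]
contact_force: [-0.8, 0.2, -5.1]
gripper_width: 0.366
grasp_force: 31.7
```

```bash
python3 -c "
from h import *
go(.45,.2,.16,-7.2)"
```

```text
t 15.73 pos [ 0.4346 -0.1     0.1587] ya 14.8 F [-0.8  0.2 -5.1] w 0.366 gf 31.7 q [-0.47  0.22  0.64  2.19 -0.19  0.78  0.55]
shift [286.1  91.5  -0.9] turn [ 0.2 -0.1 22. ]
```

{"api": "step_arm", "payload": {"increments": [[[-0.4, 34, 13, 0, 0, 0, 2], [-0.4, 68, 26, 0, 0, 0, 5], [-0.4, 102, 37, 0, 0, 0, 8], [-0.4, 136, 47, 0, 0, 0, 11], [-0.4, 170, 57, 0, 0, 0, 14], [-0.4, 204, 67, 0, 0, 0, 17], [-0.4, 238, 77, 0, 0, 0, 20], [-0.4, 272, 87, 0, 0, 0, 22], [-0.4, 286, 91.5, 0, 0, 0, 22], [-0.4, 286, 91.5, 0, 0, 0, 22]]]}}

```text
t: 16.57
eef_pos: [0.4484, 0.2037, 0.1559]
tool_rot: [-0.0, 0.748, 0.664, -0.001]
contact_force: [0.3, -0.7, -4.5]
gripper_width: 0.369
grasp_force: 31.6
```

```bash
python3 -c "
from h import *
go(.3685,.3365,.16,-7.2)"
```

```text
t 16.57 pos [0.4484 0.2037 0.1559] ya -6.8 F [ 0.3 -0.7 -4.5] w 0.369 gf 31.6 q [-1.02  0.3   0.56  2.09 -0.22  0.81 -0.45]
shift [122.3 -95.1  -4. ] turn [-0.1  0.1  0.4]
```

{"api": "step_arm", "payload": {"increments": [[[-0.4, 30, -23, -2, 0, 0, 0.5], [-0.4, 60, -46, -4, 0, 0, 0.5], [-0.4, 90, -70, -4, 0, 0, 0.5], [-0.4, 122, -95, -4, 0, 0, 0.5], [-0.4, 122, -95, -4, 0, 0, 0.5], [-0.4, 122, -95, -4, 0, 0, 0.5], [-0.4, 122, -95, -4, 0, 0, 0.5], [-0.4, 122, -95, -4, 0, 0, 0.5]]]}}

```text
t: 17.23
eef_pos: [0.3715, 0.3301, 0.1609]
tool_rot: [0.001, 0.754, 0.657, -0.001]
contact_force: [-0.6, 0.6, -4.3]
gripper_width: 0.368
grasp_force: 31.7
```

```bash
python3 -c "
from h import *
go(.3685,.3365,.0165,-7.2)"
```

```text
t 17.23 pos [0.3715 0.3301 0.1609] ya -7.9 F [-0.6  0.6 -4.3] w 0.368 gf 31.7 q [-1.28  0.3   0.52  2.07 -0.2   0.82 -0.79]
shift [  6.2  -3.8 144.4] turn [-0.   0.1 -0.7]
```

{"api": "step_arm", "payload": {"increments": [[[-0.4, 3, -2, 25, 0, 0, -0.5], [-0.4, 6, -4, 55, 0, 0, -0.7], [-0.4, 6, -4, 85, 0, 0, -0.7], [-0.4, 6, -4, 112, 0, 0, -0.7], [-0.4, 6, -4, 130, 0, 0, -0.7], [-0.4, 6, -4, 140, 0, 0, -0.7], [-0.4, 6, -4, 145, 0, 0, -0.7], [-0.4, 6, -4, 145, 0, 0, -0.7]]]}}

```text
t: 17.9
eef_pos: [0.3684, 0.3379, 0.0163]
tool_rot: [0.0, 0.75, 0.662, -0.001]
contact_force: [-0.9, 0.2, -3.6]
gripper_width: 0.369
grasp_force: 31.6
```

{"api": "step_arm", "payload": {"increments": [[[-0.1, 0, 0, 0, 0, 0, 0], [-0.1, 0, 0, 0, 0, 0, 0], [-0.1, 0, 0, 0, 0, 0, 0], [-0.1, 0, 0, -10, 0, 0, 0], [-0.1, 0, 0, -30, 0, 0, 0], [-0.1, 0, 0, -65, 0, 0, 0], [0, 0, 0, -105, 0, 0, 0], [0, 0, 0, -145, 0, 0, 0], [0, 0, 0, -145, 0, 0, 0], [0, 0, 0, -145, 0, 0, 0]]]}}

```text
t: 18.73
eef_pos: [0.3691, 0.3405, 0.1653]
tool_rot: [-0.001, 0.749, 0.662, 0.003]
contact_force: [-0.1, 0.3, -0.6]
gripper_width: 0.505
grasp_force: 0.0
```

```bash
python3 -c "
from h import *
c=cam('wrist');wblobs(c,mask(c,*BR),.022);save(c,'w2.png')
go(.623,.3045,.16,-6.4)"
```

```text
[0.5079 0.3196] [38. 93.] 82.3 [377. 183.]
[0.4383 0.3278] [34. 93.] 82.6 [315. 183.]
[0.3699 0.3392] [33. 93.] 82.9 [247. 179.]
[0.6128 0.3198] [ 98. 176.] 83.8 [447. 172.]
[0.458  0.4947] [45. 67.] -0.8 [312.  16.]
[0.2569 0.5408] [24. 85.] -17.9 [116.   5.]
[0.1309 0.582 ] [85. 98.] -0.1 [22. 24.]
t 18.78 pos [0.368  0.3396 0.1634] ya -7.0 F [-0.6 -0.7 -0.7] w 0.502 gf 0.0 q [-1.31  0.3   0.53  2.06 -0.2   0.83 -0.78]
shift [ -3.7 257.3   3.6] turn [ 0.  -0.2 -0.6]
```

View pics/w2.png

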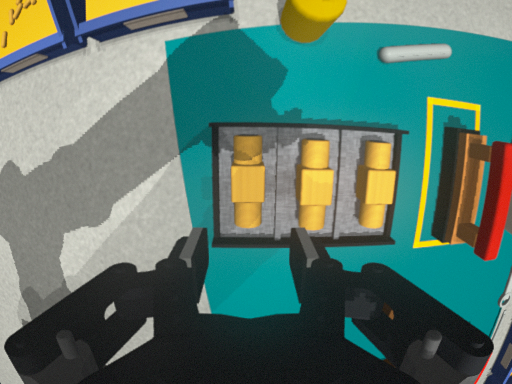

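The wrist view shows each body lying in its own lane, at (247,180), (315,183) and (377,183). The sweeper is on the right, with its handle near (490,200). I'll fetch it next.

{"api": "step_arm", "payload": {"increments": [[[0.2, 0, 35, 0, 0, 0, 0], [0.2, -1, 70, 0, 0, 0, 0], [0.2, -2, 105, 0, 0, 0, 0], [0.2, -3, 140, 0, 0, 0, -0.5], [0.2, -4, 175, 0, 0, 0, -0.5], [0.2, -4, 210, 0, 0, 0, -0.5], [0.2, -4, 245, 0, 0, 0, -0.5], [0.2, -4, 257, 0, 0, 0, -0.5], [0.2, -4, 257, 0, 0, 0, -0.5], [0.2, -4, 257, 0, 0, 0, -0.5]]]}}

```text
t: 19.62
eef_pos: [0.6218, 0.3024, 0.1599]
tool_rot: [-0.0, 0.747, 0.665, -0.002]
contact_force: [0.7, 0.7, -0.4]
gripper_width: 0.603
grasp_force: 0.0
```

```bash
python3 -c "
from h import *
c=cam('wrist');wblobs(c,mask(c,(0,150,100),(6,255,255))|mask(c,(174,150,100),(180,255,255)),.1)
print('spot');wblobs(c,mask(c,(20,130,120),(32,255,255)),.0)
go(.623,.3045,.07,-6.4)"
```

```text
[0.6241 0.3069] [ 21. 121.] 83.4 [249. 193.]
spot
[1.0159 0.0392] [ 97. 227.] -41.4 [486. 303.]
[0.3399 0.3391] [ 48. 100.] 86.0 [ 28. 174.]
[0.4127 0.3264] [ 43. 101.] 83.1 [ 72. 177.]
[0.4875 0.3176] [ 39. 101.] 83.2 [128. 176.]
[0.6235 0.315 ] [ 91. 189.] 84.0 [247. 154.]
[0.9703 0.4404] [105. 162.] 89.6 [490.  49.]
[0.4068 0.5264] [ 54. 138.] -29.8 [58. 19.]
t 19.67 pos [0.6209 0.3033 0.1602] ya -6.5 F [ 0.3 -0.6 -0.1] w 0.602 gf 0.0 q [-0.88  0.62  0.51  1.6  -0.34  1.02 -0.39]
shift [ 1.6  2.2 90.2] turn [-0.2  0.1 -0.1]
```

{"api": "step_arm", "payload": {"increments": [[[0.2, 2, 2.5, 25, 0, 0, 0], [0.2, 3, 2.5, 50, 0, 0, 0], [0.2, 3, 2.5, 72, 0, 0, 0], [0.2, 3, 2.5, 85, 0, 0, 0], [0.2, 3, 2.5, 90, 0, 0, 0], [0.2, 3, 2.5, 90, 0, 0, 0], [0, 3, 2.5, 90, 0, 0, 0], [0, 3, 2.5, 90, 0, 0, 0]]], "force": 70}}

```text
t: 20.33
eef_pos: [0.6261, 0.3066, 0.0734]
tool_rot: [0.0, 0.746, 0.666, 0.001]
contact_force: [-0.1, 0.1, 0.1]
gripper_width: 0.502
grasp_force: 0.0
```

{"api": "step_arm", "payload": {"increments": [[[-0.2, 0, 0, 0, 0, 0, 0], [-0.4, 0, 0, 0, 0, 0, 0], [-0.6, 0, 0, 0, 0, 0, 0], [-0.8, 0, 0, 0, 0, 0, 0], [-0.8, 0, 0, 0, 0, 0, 0], [-0.8, 0, 0, 0, 0, 0, 0]]], "force": 70}}

```text
t: 20.83
eef_pos: [0.6253, 0.3066, 0.0729]
tool_rot: [-0.0, 0.746, 0.666, 0.0]
contact_force: [-3.1, -0.6, 7.2]
gripper_width: 0.242
grasp_force: 69.8
```

```bash
python3 -c "
from h import *
go(.56,.24,.2,87)"
```

```text
t 20.83 pos [0.6253 0.3066 0.0729] ya -6.5 F [-3.1 -0.6  7.2] w 0.242 gf 69.8 q [-0.85  0.72  0.46  1.64 -0.39  0.87 -0.35]
shift [ -73.5  -57.3 -127.2] turn [-0.  -0.  86.5]
```

{"api": "step_arm", "payload": {"increments": [[[-0.8, 0, 0, -15, 0, 0, 0], [-0.8, 0, 0, -45, 0, 0, 0], [-0.8, 0, 0, -80, 0, 0, 0], [-0.8, 0, 0, -110, 0, 0, 0], [-0.8, -10, -8, -125, 0, 0, -7], [-0.8, -20, -16, -125, 0, 0, -14], [-0.8, -30, -24, -125, 0, 0, -21], [-0.8, -40, -32, -125, 0, 0, -28], [-0.8, -50, -40, -125, 0, 0, -35], [-0.8, -60, -48, -125, 0, 0, -42]]]}}

```text
t: 21.67
eef_pos: [0.5703, 0.2511, 0.1974]
tool_rot: [0.0, 0.456, 0.89, -0.0]
contact_force: [0.5, -0.1, -2.1]
gripper_width: 0.248
grasp_force: 69.1
```

{"api": "step_arm", "payload": {"increments": [[[-0.8, 0, 0, 0, 0, 0, -7], [-0.8, 0, 0, 0, 0, 0, -14], [-0.8, 0, 0, 0, 0, 0, -21], [-0.8, 0, 0, 0, 0, 0, -28], [-0.8, 0, 0, 0, 0, 0, -35], [-0.8, 0, 0, 0, 0, 0, -42], [-0.8, 0, 0, 0, 0, 0, -49], [-0.8, 0, 0, 0, 0, 0, -51.5], [-0.8, 0, 0, 0, 0, 0, -51.5], [-0.8, 0, 0, 0, 0, 0, -51.5]]]}}

```text
t: 22.5
eef_pos: [0.5709, 0.2515, 0.1972]
tool_rot: [0.0, 0.028, 1.0, -0.0]
contact_force: [-1.4, -0.4, -2.7]
gripper_width: 0.247
grasp_force: 69.2
```

```bash
python3 -c "
from h import *
go(.54,.212,.15,87)
c=cam('top');save(c,'top2.png')
print(*blobs(c,mask(c,(5,60,40),(17,220,150)),.018,60),sep='\n')
c=cam('wrist');save(c,'w3.png')
wblobs(c,mask(c,(0,150,100),(6,255,255))|mask(c,(174,150,100),(180,255,255)),.2)"
```

```text
t 22.5 pos [0.5709 0.2515 0.1972] ya 86.8 F [-1.4 -0.4 -2.7] w 0.247 gf 69.2 q [-0.64  0.43  0.16  1.73 -0.08  0.99  1.07]
shift [ 28.7 -41.1  47.2] turn [-0.   0.  -0.2]
([0.4315, 0.1332], [0.4315, 0.1335], [21.0, 62.0], 81.9, [237.0, 245.0])
([0.5419, 0.1385], [0.5417, 0.138], [21.0, 63.0], 73.6, [236.0, 212.0])
([0.5363, 0.0102], [0.5359, 0.0099], [21.0, 67.0], 16.5, [274.0, 214.0])
([0.5535, -0.0442], [0.5532, -0.0443], [21.0, 56.0], 62.0, [290.0, 209.0])
[0.566 0.251] [ 26. 110.] -3.5 [249. 220.]
[0.4681 0.4118] [14. 23.] -81.5 [501.  60.]
```

View pics/top2.png

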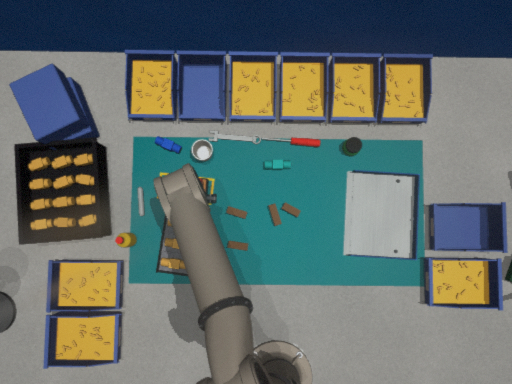

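The top view shows one scrap was knocked to (290,209), but it's still in the sweep path. Three bar ends lie at x of about 0.54, and a fourth lies at x = 0.43.

{"api": "step_arm", "payload": {"increments": [[[-0.8, 10, -14, 8, 0, 0, 0], [-0.8, 20, -28, 16, 0, 0, 0], [-0.8, 28, -39, 25, 0, 0, 0], [-0.8, 30, -40, 50, 0, 0, 0], [-0.8, 30, -40, 78, 0, 0, 0], [-0.8, 30, -40, 100, 0, 0, 0], [-0.8, 30, -40, 115, 0, 0, 0], [-0.8, 30, -40, 120, 0, 0, 0], [-0.8, 30, -40, 120, 0, 0, 0]]]}}

```text
t: 23.35
eef_pos: [0.5379, 0.2133, 0.0757]
tool_rot: [-0.001, 0.027, 1.0, -0.001]
contact_force: [-0.1, 0.5, -2.5]
gripper_width: 0.245
grasp_force: 69.1
```

```bash
python3 -c "
from h import *
go(.54,-.19,.075,87)"
```

```text
t 23.35 pos [0.5379 0.2133 0.0757] ya 86.9 F [-0.1  0.5 -2.5] w 0.245 gf 69.1 q [-0.59  0.52  0.14  1.92 -0.1   0.71  1.12]
shift [ -23.7 -402.6    1.2] turn [-0.1 -0.1 -0.1]
```

{"api": "step_arm", "payload": {"increments": [[[-0.8, -1, -10, 0, 0, 0, 0], [-0.8, -2, -24, 0.5, 0, 0, 0], [-0.8, -3, -38, 0.5, 0, 0, 0], [-0.8, -4, -52, 0.5, 0, 0, 0], [-0.8, -4, -66, 0.5, 0, 0, 0], [-0.8, -5, -80, 0.5, 0, 0, 0], [-0.8, -6, -94, 0.5, 0, 0, 0], [-0.8, -7, -108, 0.5, 0, 0, 0], [-0.8, -7, -122, 0.5, 0, 0, 0], [-0.8, -8, -136, 0.5, 0, 0, 0]]]}}

```text
t: 24.18
eef_pos: [0.5398, 0.0775, 0.0767]
tool_rot: [0.001, 0.026, 1.0, 0.001]
contact_force: [0.0, 6.5, 0.6]
gripper_width: 0.243
grasp_force: 69.5
```

{"api": "step_arm", "payload": {"increments": [[[-0.8, -1, -14, 0, 0, 0, 0], [-0.8, -2, -28, 0, 0, 0, 0], [-0.8, -3, -42, 0, 0, 0, 0], [-0.8, -4, -56, 0, 0, 0, 0], [-0.8, -4, -70, 0, 0, 0, 0], [-0.8, -5, -84, 0, 0, 0, 0], [-0.8, -6, -98, 0, 0, 0, 0], [-0.8, -7, -112, 0, 0, 0, 0], [-0.8, -7, -124, 0, 0, 0, 0], [-0.8, -8, -132, 0, 0, 0, 0]]]}}

```text
t: 25.02
eef_pos: [0.5403, -0.0557, 0.0766]
tool_rot: [0.0, 0.027, 1.0, 0.001]
contact_force: [0.5, 6.4, 1.9]
gripper_width: 0.24
grasp_force: 69.8
```

```bash
python3 -c "
from h import *
go(.54,-.19,.075,87)
c=cam('top');save(c,'top3.png')
print(*blobs(c,mask(c,(5,60,40),(17,220,150)),.018,60),sep='\n')
c=cam('wrist');save(c,'w4.png')"
```

```text
t 25.02 pos [ 0.5403 -0.0557  0.0766] ya 86.9 F [0.5 6.4 1.9] w 0.24 gf 69.8 q [-0.14  0.47  0.16  2.01 -0.11  0.67  1.61]
shift [  -6.9 -134.1    1.5] turn [ 0.1  0.  -0.1]
([0.4317, 0.136], [0.4314, 0.1336], [21.0, 62.0], 82.6, [237.0, 245.0])
([0.5366, -0.1937], [0.5377, -0.1928], [23.0, 57.0], 33.9, [335.0, 215.0])
```

View pics/w4.png

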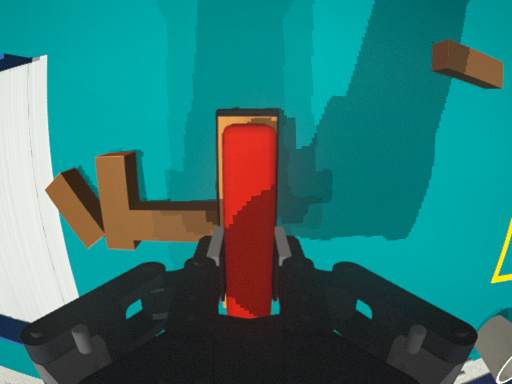

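The wrist view shows three bar ends in a chain ahead of the foot, at (175,220), (118,200) and (75,208), with the pan lip at x of about 45. I'll continue into the pan, raised slightly.

{"api": "step_arm", "payload": {"increments": [[[-0.8, -1, -10, 0, 0, 0, 0], [-0.8, -1, -22, 0, 0, 0, 0], [-0.8, -2, -34, 0, 0, 0, 0], [-0.8, -3, -46, 0, 0, 0, 0], [-0.8, -3, -58, 0, 0, 0, 0], [-0.8, -4, -70, 0, 0, 0, 0], [-0.8, -5, -82, -1, 0, 0, 0], [-0.8, -5, -94, -2, 0, 0, 0], [-0.8, -6, -106, -3, 0, 0, 0], [-0.8, -7, -118, -3, 0, 0, 0]]]}}

```text
t: 25.95
eef_pos: [0.5409, -0.1734, 0.0792]
tool_rot: [-0.0, 0.026, 1.0, 0.0]
contact_force: [0.1, 4.7, -3.4]
gripper_width: 0.245
grasp_force: 69.9
```

{"api": "step_arm", "payload": {"increments": [[[-0.8, -1, -11, 0, 0, 0, 0], [-0.8, -1, -22, 0, 0, 0, 0], [-0.8, -2, -33, 0, 0, 0, 0], [-0.8, -3, -44, 0, 0, 0, 0], [-0.8, -3, -55, 0, 0, 0, 0], [-0.8, -4, -66, 0, 0, 0, 0], [-0.8, -5, -77, 0, 0, 0, 0], [-0.8, -5, -86, 0, 0, 0, 0], [-0.8, -5, -92, 0, 0, 0, 0], [-0.8, -5, -92, 0, 0, 0, 0]]]}}

```text
t: 26.78
eef_pos: [0.5406, -0.2673, 0.0792]
tool_rot: [-0.0, 0.028, 1.0, -0.0]
contact_force: [0.8, 1.8, -1.9]
gripper_width: 0.244
grasp_force: 70.0
```

```bash
python3 -c "
from h import *
go(.54,-.27,.08,87)
c=cam('wrist');save(c,'w5.png')"
```

```text
t 26.78 pos [ 0.5406 -0.2673  0.0792] ya 86.8 F [ 0.8  1.8 -1.9] w 0.244 gf 70.0 q [ 0.23  0.54  0.17  1.86 -0.13  0.75  1.98]
shift [ 0.5 -2.7 -0.8] turn [-0.1 -0.  -0.2]
```

View pics/w5.png

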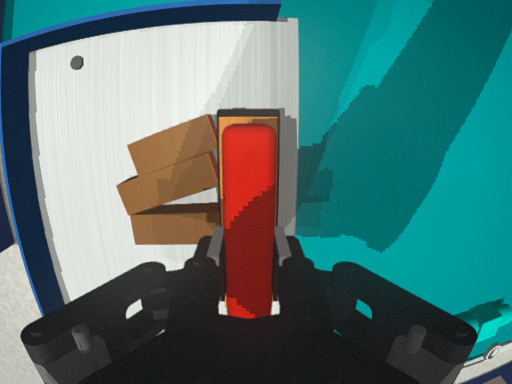

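The three bar ends lie well inside the pan, around (170,180), against the foot. Now I'll go back for the fourth.

{"api": "step_arm", "payload": {"increments": [[[-0.8, 0, 20, 0, 0, 0, 0], [-0.8, 0, 40, -15, 0, 0, 0], [-0.8, 0, 70, -40, 0, 0, 0], [-0.8, 10, 105, -60, 0, 0, 0], [-0.8, 20, 140, -75, 0, 0, 0], [-0.8, 30, 175, -75, 0, 0, 0], [-0.8, 40, 210, -75, 0, 0, 0], [-0.8, 50, 245, -75, 0, 0, 0], [-0.8, 60, 280, -75, 0, 0, 0], [-0.8, 70, 315, -75, 0, 0, 0]]]}}

```text
t: 27.67
eef_pos: [0.4876, 0.0533, 0.1544]
tool_rot: [0.0, 0.027, 1.0, -0.001]
contact_force: [1.5, 0.1, -3.3]
gripper_width: 0.244
grasp_force: 70.3
```

```bash
python3 -c "
from h import *
go(.463,.207,.15,87)
"
```

```text
t 27.67 pos [0.4876 0.0533 0.1544] ya 86.9 F [ 1.5  0.1 -3.3] w 0.244 gf 70.3 q [-0.33  0.27  0.11  2.07 -0.04  0.8   1.32]
shift [ 32.9 152.2   4.1] turn [-0.1  0.1 -0.1]
```

{"api": "step_arm", "payload": {"increments": [[[-0.8, 8, 36, 2, 0, 0, 0], [-0.8, 16, 72, 4, 0, 0, 0], [-0.8, 24, 108, 4, 0, 0, 0], [-0.8, 32, 140, 4, 0, 0, 0], [-0.8, 33, 150, 4, 0, 0, 0], [-0.8, 33, 152, 4, 0, 0, 0], [-0.8, 33, 152, 4, 0, 0, 0], [-0.8, 33, 152, 4, 0, 0, 0]]]}}

```text
t: 28.33
eef_pos: [0.4637, 0.2045, 0.1501]
tool_rot: [0.0, 0.028, 1.0, -0.001]
contact_force: [-0.4, -1.2, -3.4]
gripper_width: 0.245
grasp_force: 70.1
```

```bash
python3 -c "
from h import *
go(.463,.207,.075,87)
c=cam('top')
print(*blobs(c,mask(c,(5,60,40),(17,220,150)),.018,60),sep='\n')
c=cam('wrist');wblobs(c,mask(c,(5,60,40),(17,220,150)),.024)
"
```

```text
t 28.33 pos [0.4637 0.2045 0.1501] ya 86.8 F [-0.4 -1.2 -3.4] w 0.245 gf 70.1 q [-0.57  0.3   0.04  2.03 -0.01  0.81  0.99]
shift [ 0.9  2.6 75.1] turn [-0.1  0.  -0.2]
([0.431, 0.1323], [0.431, 0.1337], [21.0, 62.0], 83.1, [238.0, 245.0])
([0.5211, -0.3222], [0.5193, -0.3241], [73.0, 89.0], -3.3, [373.0, 220.0])
[0.6098 0.2232] [50. 86.] -31.0 [270. 311.]
[0.431  0.1354] [25. 68.] 81.9 [183. 151.]
```

{"api": "step_arm", "payload": {"increments": [[[-0.8, 1, 2.5, 25, 0, 0, 0], [-0.8, 1, 2.5, 50, 0, 0, 0], [-0.8, 1, 2.5, 65, 0, 0, 0], [-0.8, 1, 2.5, 73, 0, 0, 0], [-0.8, 1, 2.5, 75, 0, 0, 0], [-0.8, 1, 2.5, 75, 0, 0, 0]]]}}

```text
t: 28.93
eef_pos: [0.4627, 0.2084, 0.0752]
tool_rot: [-0.0, 0.027, 1.0, -0.0]
contact_force: [1.0, -0.4, -2.3]
gripper_width: 0.248
grasp_force: 70.0
```

{"api": "step_arm", "payload": {"increments": [[[-0.8, -1, -10, 0, 0, 0, 0], [-0.8, -3, -22, 0, 0, 0, 0], [-0.8, -5, -36, 0, 0, 0, 0], [-0.8, -7, -50, 0, 0, 0, 0], [-0.8, -9, -64, 0, 0, 0, 0], [-0.8, -11, -78, 0, 0, 0, 0], [-0.8, -13, -92, 0, 0, 0, 0], [-0.8, -15, -106, 0, 0, 0, 0], [-0.8, -17, -120, 0, 0, 0, 0], [-0.8, -19, -134, 0, 0, 0, 0]]]}}

```text
t: 29.77
eef_pos: [0.4748, 0.0728, 0.0763]
tool_rot: [0.001, 0.027, 1.0, 0.0]
contact_force: [0.0, 2.0, -2.0]
gripper_width: 0.243
grasp_force: 70.2
```

{"api": "step_arm", "payload": {"increments": [[[-0.8, -2, -14, 0, 0, 0, 0], [-0.8, -4, -28, 0, 0, 0, 0], [-0.8, -6, -42, 0, 0, 0, 0], [-0.8, -8, -56, 0, 0, 0, 0], [-0.8, -10, -70, 0, 0, 0, 0], [-0.8, -12, -84, 0, 0, 0, 0], [-0.8, -14, -98, 0, 0, 0, 0], [-0.8, -16, -112, 0, 0, 0, 0], [-0.8, -18, -126, 0, 0, 0, 0], [-0.8, -19, -136, 0, 0, 0, 0]]]}}

```text
t: 30.6
eef_pos: [0.4861, -0.0648, 0.0763]
tool_rot: [0.001, 0.028, 1.0, -0.0]
contact_force: [-0.1, 2.4, -1.4]
gripper_width: 0.244
grasp_force: 70.3
```

```bash
python3 -c "
from h import *
go(.505,-.27,.08,87)
c=cam('wrist');wblobs(c,mask(c,(5,60,40),(17,220,150)),.024)
c=cam('top')
print(*blobs(c,mask(c,(5,60,40),(17,220,150)),.018,60),sep='\n')
"
```

```text
t 30.6 pos [ 0.4861 -0.0648  0.0763] ya 86.8 F [-0.1  2.4 -1.4] w 0.244 gf 70.3 q [-0.05  0.4   0.07  2.12 -0.04  0.62  1.56]
shift [ -30.2 -203.8   -3.7] turn [-0.   0.1 -0.2]
[ 0.5265 -0.2886] [ 53. 115.] -26.5 [ 13. 251.]
[ 0.459  -0.0967] [ 77. 104.] 86.8 [226. 159.]
([0.5212, -0.3221], [0.5197, -0.3241], [73.0, 89.0], -3.3, [373.0, 220.0])
```

{"api": "step_arm", "payload": {"increments": [[[-0.8, -2, -10, 0, 0, 0, 0], [-0.8, -4, -22, 0, 0, 0, 0], [-0.8, -5, -34, 0, 0, 0, 0], [-0.8, -7, -46, 0, 0, 0, 0], [-0.8, -8, -58, 0, 0, 0, 0], [-0.8, -10, -70, 0, 0, 0, 0], [-0.8, -12, -82, -1, 0, 0, 0], [-0.8, -14, -94, -2, 0, 0, 0], [-0.8, -15, -106, -3, 0, 0, 0], [-0.8, -16, -116, -3, 0, 0, 0]]]}}

```text
t: 31.53
eef_pos: [0.4959, -0.1805, 0.0785]
tool_rot: [0.0, 0.027, 1.0, -0.0]
contact_force: [0.1, 2.1, -2.0]
gripper_width: 0.244
grasp_force: 70.7
```

{"api": "step_arm", "payload": {"increments": [[[-0.8, -1, -11, 0, 0, 0, 0], [-0.8, -3, -22, 0, 0, 0, 0], [-0.8, -5, -33, 0, 0, 0, 0], [-0.8, -6, -44, 0, 0, 0, 0], [-0.8, -8, -55, 0, 0, 0, 0], [-0.8, -10, -66, 0, 0, 0, 0], [-0.8, -11, -76, 0, 0, 0, 0], [-0.8, -12, -84, 0, 0, 0, 0], [-0.8, -13, -88, 0, 0, 0, 0], [-0.8, -13, -88, 0, 0, 0, 0]]]}}

```text
t: 32.37
eef_pos: [0.504, -0.2684, 0.0782]
tool_rot: [-0.0, 0.027, 1.0, 0.0]
contact_force: [-1.1, 2.2, -1.3]
gripper_width: 0.244
grasp_force: 70.7
```

```bash
python3 -c "
from h import *
go(.505,-.27,.08,87)
c=cam('wrist');save(c,'w6.png')
"
```

```text
t 32.37 pos [ 0.504  -0.2684  0.0782] ya 86.9 F [-1.1  2.2 -1.3] w 0.244 gf 70.7 q [ 0.31  0.5   0.09  1.94 -0.07  0.71  1.96]
shift [-1.1 -1.6 -1.8] turn [ 0.  -0.  -0.1]
```

View pics/w6.png

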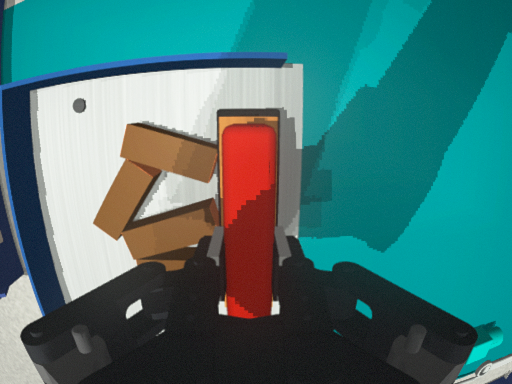

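All four bar ends are well inside the pan: (170,150), (125,198), (170,228) and (165,262). Now the sweeper goes back to its spot.

{"api": "step_arm", "payload": {"increments": [[[-0.8, 0, 20, 0, 0, 0, 0], [-0.8, 0, 40, -15, 0, 0, 0], [-0.8, 0, 70, -40, 0, 0, 0], [-0.8, -5, 105, -65, 0, 0, 0], [-0.8, -10, 140, -90, 0, 0, 0], [-0.8, -20, 175, -110, 0, 0, 0], [-0.8, -30, 210, -120, 0, 0, 7], [-0.8, -40, 245, -120, 0, 0, 14], [-0.8, -50, 280, -120, 0, 0, 21], [-0.8, -60, 315, -120, 0, 0, 28]]]}}

```text
t: 33.25
eef_pos: [0.5818, 0.0446, 0.1989]
tool_rot: [0.001, 0.271, 0.963, -0.0]
contact_force: [0.8, -0.9, -3.2]
gripper_width: 0.24
grasp_force: 70.7
```

```bash
python3 -c "
from h import *
go(.6235,.315,.2,-6)
"
```

```text
t 33.25 pos [0.5818 0.0446 0.1989] ya 58.6 F [ 0.8 -0.9 -3.2] w 0.24 gf 70.7 q [-0.27  0.36  0.11  1.82 -0.05  0.96  0.88]
shift [105.3 252.6  -1.2] turn [ 0.1  0.1 64.6]
```

{"api": "step_arm", "payload": {"increments": [[[-0.8, 11, 27, 0, 0, 0, 6.5], [-0.8, 22, 54, 0, 0, 0, 13], [-0.8, 33, 81, 0, 0, 0, 19.5], [-0.8, 44, 108, 0, 0, 0, 26], [-0.8, 55, 135, 0, 0, 0, 32.5], [-0.8, 66, 162, 0, 0, 0, 39], [-0.8, 77, 189, 0, 0, 0, 45.5], [-0.8, 88, 216, 0, 0, 0, 52], [-0.8, 100, 240, 0, 0, 0, 58.5], [-0.8, 105, 252.5, 0, 0, 0, 64.6]]]}}

```text
t: 34.08
eef_pos: [0.6207, 0.3188, 0.1979]
tool_rot: [-0.0, 0.741, 0.671, 0.001]
contact_force: [-0.0, 0.3, -4.3]
gripper_width: 0.242
grasp_force: 70.7
```

{"api": "step_arm", "payload": {"increments": [[[-0.8, 0, 0, 0, 0, 0, 0], [-0.8, 0, 0, 0, 0, 0, 0], [-0.8, 0, 0, 0, 0, 0, 0]]]}}

```text
t: 34.33
eef_pos: [0.6215, 0.3124, 0.1981]
tool_rot: [0.001, 0.741, 0.672, -0.0]
contact_force: [0.6, -0.3, -2.1]
gripper_width: 0.244
grasp_force: 70.8
```

```bash
python3 -c "
from h import *
go(.6235,.315,.074,-6)
c=cam('wrist');save(c,'w7.png')
wblobs(c,mask(c,(0,150,100),(6,255,255))|mask(c,(174,150,100),(180,255,255)),.223)
print('spot');wblobs(c,mask(c,(20,130,120),(32,255,255)),.0)"
```

```text
t 34.33 pos [0.6215 0.3124 0.1981] ya -5.6 F [ 0.6 -0.3 -2.1] w 0.244 gf 70.8 q [-0.76  0.55  0.3   1.55 -0.18  1.07 -0.51]
shift [  3.    1.6 124.1] turn [0.  0.1 0.4]
[0.6244 0.3272] [21. 92.] 84.4 [249. 220.]
[0.5308 0.4429] [12. 19.] -38.9 [32. 17.]
spot
[1.0131 0.0338] [113. 227.] -12.9 [474. 297.]
[0.4162 0.3254] [43. 99.] 84.5 [ 91. 174.]
[0.3446 0.3378] [45. 99.] 84.3 [ 48. 173.]
[0.4899 0.317 ] [ 38. 100.] 82.7 [142. 175.]
[0.6246 0.3206] [ 91. 176.] 83.9 [249. 147.]
[0.9848 0.4368] [145. 159.] 89.8 [481.  68.]
[0.4159 0.5213] [ 60. 120.] -32.3 [71. 31.]
[0.2968 0.5901] [47. 78.] -86.4 [ 7. 20.]
```

{"api": "step_arm", "payload": {"increments": [[[-0.8, 3, 2, 25, 0, 0, 0.4], [-0.8, 3, 2, 55, 0, 0, 0.4], [-0.8, 3, 2, 82, 0, 0, 0.4], [-0.8, 3, 2, 102, 0, 0, 0.4], [-0.8, 3, 2, 114, 0, 0, 0.4], [-0.8, 3, 2, 120, 0, 0, 0.4], [-0.8, 3, 2, 123, 0, 0, 0.4], [-0.8, 3, 2, 124.5, 0, 0, 0.4], [-0.8, 3, 2, 124.5, 0, 0, 0.4]]]}}

```text
t: 35.13
eef_pos: [0.6242, 0.317, 0.075]
tool_rot: [0.0, 0.743, 0.669, 0.001]
contact_force: [0.2, 0.2, -3.0]
gripper_width: 0.244
grasp_force: 70.6
```

```bash
python3 -c "
from h import *
go(.6235,.315,.0735,-6)"
```

```text
t 35.13 pos [0.6242 0.317  0.075 ] ya -6.1 F [ 0.2  0.2 -3. ] w 0.244 gf 70.6 q [-0.73  0.69  0.26  1.62 -0.22  0.86 -0.49]
shift [-2.1 -0.5  1.5] turn [ 0.1 -0.1 -0.1]
```

{"api": "step_arm", "payload": {"increments": [[[-0.8, -2, 0, 1, 0, 0, 0], [-0.8, -2, 0, 2, 0, 0, 0], [-0.8, -2, 0, 2.5, 0, 0, 0], [-0.8, -2, 0, 2.5, 0, 0, 0]]]}}

```text
t: 35.47
eef_pos: [0.6238, 0.3147, 0.0728]
tool_rot: [0.0, 0.744, 0.669, 0.001]
contact_force: [-1.6, -3.0, 5.4]
gripper_width: 0.243
grasp_force: 71.8
```

{"api": "step_arm", "payload": {"increments": [[[-0.4, 0, 0, 0, 0, 0, 0], [-0.3, 0, 0, 0, 0, 0, 0], [-0.1, 0, 0, 0, 0, 0, 0], [0.1, 0, 0, 0, 0, 0, 0], [0.2, 0, 0, -10, 0, 0, 0], [0.2, 0, 0, -30, 0, 0, 0], [0.2, 0, 0, -60, 0, 0, 0], [0.2, 0, 0, -95, 0, 0, 0], [0.2, 0, 0, -130, 0, 0, 0], [0.2, 0, 0, -150, 0, 0, 0]]]}}

```text
t: 36.3
eef_pos: [0.6247, 0.3155, 0.2267]
tool_rot: [0.001, 0.743, 0.669, 0.003]
contact_force: [1.0, 0.5, 0.5]
gripper_width: 0.597
grasp_force: 0.0
```

```bash
python3 -c "
from h import *
go(.5,.5,.3,-6)"
```

```text
t 36.3 pos [0.6247 0.3155 0.2267] ya -6.1 F [1.  0.5 0.5] w 0.597 gf 0.0 q [-0.76  0.53  0.31  1.51 -0.17  1.12 -0.53]
shift [ 170.6 -143.1  -73.4] turn [ 0.3 -0.2 -0.1]
```

Next I'll move the arm aside at height and take a check picture.

{"api": "step_arm", "payload": {"increments": [[[0.2, 20, 0, -20, 0, 0, 0], [0.2, 50, 0, -40, 0, 0, 0], [0.2, 80, -20, -60, 0, 0, 0], [0.2, 110, -50, -72, 0, 0, 0], [0.2, 140, -85, -72, 0, 0, 0], [0.2, 160, -115, -72, 0, 0, 0], [0.2, 170, -143, -72, 0, 0, 0], [0.2, 170, -143, -72, 0, 0, 0], [0.2, 170, -143, -72, 0, 0, 0], [0.2, 170, -143, -72, 0, 0, 0]]]}}

```text
t: 37.13
eef_pos: [0.4993, 0.4985, 0.294]
tool_rot: [0.0, 0.744, 0.669, 0.0]
contact_force: [-0.1, -1.2, 0.3]
gripper_width: 0.598
grasp_force: 0.0
```

{"api": "step_arm", "payload": {"increments": [[[0.2, 40, 0, 0, 0, 0, 0], [0.2, 60, -30, 0, 0, 0, 0], [0.2, 80, -60, 0, 0, 0, 0], [0.2, 100, -95, 0, 0, 0, 0], [0.2, 100, -130, 0, 0, 0, 0], [0.2, 100, -160, 0, 0, 0, 0], [0.2, 100, -190, 0, 0, 0, 0], [0.2, 100, -190, 0, 0, 0, 0]]]}}

```text
t: 37.8
eef_pos: [0.3143, 0.6203, 0.2936]
tool_rot: [-0.002, 0.741, 0.671, -0.001]
contact_force: [-0.7, 0.6, -0.4]
gripper_width: 0.6
grasp_force: 0.0
```

```bash
python3 -c "
from h import *
c=cam('top');i=cv2.cvtColor(c['image'],cv2.COLOR_RGB2BGR)[120:300,100:460]
cv2.imwrite('pics/top9.png',cv2.resize(i,None,fx=2.2,fy=2.2,interpolation=2))
print(*blobs(c,mask(c,*BR),.022,150),sep='\n')
print('red',*blobs(c,mask(c,(0,150,100),(6,255,255))|mask(c,(174,150,100),(180,255,255)),.1,40),sep='\n')
print('scr',*blobs(c,mask(c,(5,60,40),(17,220,150)),.018,60),sep='\n')
s=cam('scene');save(s,'scene9.png');print(bot.get_obs()['t'])"
```

```text
([0.3692, 0.3433], [0.3686, 0.3431], [31.0, 89.0], 85.9, [174.0, 263.0])
([0.4349, 0.3319], [0.4346, 0.3316], [31.0, 88.0], 86.3, [178.0, 243.0])
([0.5024, 0.324], [0.5023, 0.3241], [31.0, 89.0], 82.6, [181.0, 223.0])
([0.621, 0.3118], [0.621, 0.3117], [87.0, 183.0], 83.8, [185.0, 188.0])
red
([0.6233, 0.3125], [0.6234, 0.3124], [21.0, 120.0], 84.3, [182.0, 185.0])
([0.7699, -0.0842], [0.7698, -0.0833], [22.0, 92.0], 85.9, [305.0, 141.0])
scr
([0.5058, -0.3359], [0.5025, -0.339], [97.0, 123.0], -2.6, [377.0, 225.0])
([0.615, 0.3067], [0.6181, 0.3166], [34.0, 135.0], -89.3, [187.0, 190.0])
37.9
```

View pics/top9.png

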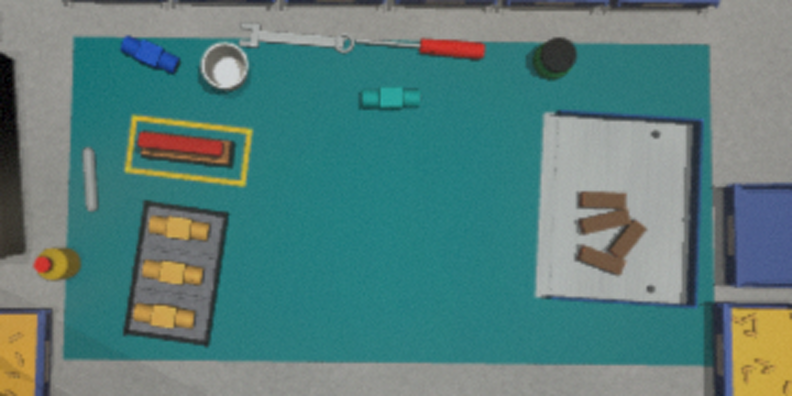

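View pics/scene9.png

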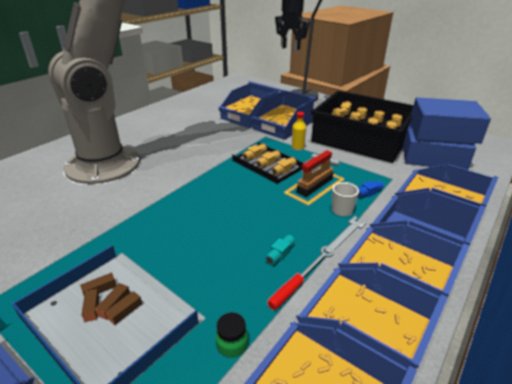

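Both views show the job done. The three bodies lie flat in their lanes, at (180,228), (172,272) and (164,316) in the top crop. The four bar ends are in the pan around (608,230), and the sweeper stands upright inside its yellow outline at (188,150). The other things are where they were.

```bash
python3 -c "
from station import bot
print(bot.hand_in())"
```

```text
the job is handed in; nothing more can be done
None
```

I handed the job in at about 38 s. The last pictures show the three bodies flat in their own lanes, all four bar ends well inside the pan, the sweeper upright and square on its spot, and the other things where they were; body grip readings peaked at 35.5 N a finger.

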